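# Slide the dial-gauge stand home against the gear housing and lock it

### The job

Set up the dial-gauge stand at the gear housing: push it low down on its base so that it slides upright over the bench, square on to the housing, until the base bears flat against the edge of the housing's front foot with the dial's plunger pressed in on the middle of the machined pad. Feel for the foot and keep a light steady push of about 7 newtons on it for a good second, never more than 10, then press the magnet button on top of the base fully down without shifting the stand and let go. Do not lift or tip the stand, and leave everything else on the bench where it is.

Things in the scene. Friction and masses are not known exactly. Their poses are not given: they have to be found in the camera images.
- stand: loose dial-gauge stand, 0.65 to 1 kg, 230 mm tall. Origin: centre of the underside of its magnetic base, z up, x forward to the housing. Base: dark steel block 70 (x) x 60 (y) x 55 (z) mm with flat upright faces, front face at x = +35 mm, rear face at x = -35 mm. It slides on the bench with about 1.5 to 5 N, more if the push also bears down on it; pushed above about 80 mm it rocks.
- dial (a point): centre of the round dial (49 mm across, 22 mm thick, facing up) at x = +50 mm, 110 mm above the bench. Behind it, at x = +18 mm, stands the stand's column, 12 mm across, from the base up to 230 mm, with a black clamp at dial height whose thumb screw reaches y = +32 mm.
- plunger (a joint): how far the dial's plunger is pressed in, m: 0 free, travel 0.019. Free, its tip is at x = +97 mm, 110 mm above the bench, y = 0 in the stand's frame; its spring gives under 1 N.
- lock (a joint): magnet push button, m: 0 up (off), 0.006 fully down (on). It moves straight down, needs about 4 to 6 N and stays where it is left.
- lock_top (a point): centre of the top of the magnet button: a round silver button, 18 mm across, on top of the base behind the column, at x = -22 mm, y = 0 in the stand's frame; its top is 64 mm above the bench when up, 58 mm when down.
- pad (a point): centre of the machined pad on the front wall of the fixed, red-brown finned gear housing (190 x 240 mm, 155 mm tall), 110 mm above the bench; pad 90 mm wide (y), 50 mm high, upright and flat. Axes: x points into the housing, square to the pad, z up, y along the pad.
- foot_edge (a point): where the drawing puts the middle of the edge of the housing's front foot, the cast ledge along the bench under the pad (240 mm wide, 22 mm high, upright edge parallel to the pad, axes as the pad's): 52 mm in front of the pad's face, 11 mm above the bench. Feet differ from casting to casting: the real edge lies up to 7 mm nearer or farther than this and is not measured; feel for it.
- spray_can: aerosol can, 53 mm across, 185 mm tall; bystander, leave alone; origin at the centre of its underside.
- oil_bottle: grey bottle, 58 mm across, 150 mm tall; bystander, leave alone; origin at the centre of its underside.
- ring_gauge: steel ring gauge lying flat, 72 mm across, 22 mm tall; bystander, leave alone; origin at the centre of its underside.
- plug_gauge: double-ended plug gauge lying along its x, 120 mm long, 28 mm tall; bystander, leave alone; origin at the centre of its underside.
- bearing_cap: round cast cover, 90 mm across, 28 mm tall; bystander, leave alone; origin at the centre of its underside.
- v_block: steel V-block, 60 x 56 x 48 mm; bystander, leave alone; origin at the centre of its underside.
- pen: blue pen on the drawings, 120 mm long; bystander, leave alone; origin at the centre of its underside.

How it is judged:
On the way, in this order (a step that is already met when the one before it is completed fails the run):
1. the base bears flat and square on the foot's edge in line with the pad (tolerances as at the end), plunger pressed in, pushing on the housing with more than 3 N, kept 0.8 s (x of foot in the frame of stand below 0.037 m and y of stand in the frame of pad between -0.015 and 0.015 m and angle between the x axis of stand and the x axis of pad, either way round below 0.06 rad and value of joint plunger above 0.0015 m and contact force between stand and housing above 3 N), for 0.8 s.
2. the magnet button is pressed down (over 4.5 of its 6 mm) with the stand still home (x of foot in the frame of stand below 0.037 m and y of stand in the frame of pad between -0.015 and 0.015 m and angle between the x axis of stand and the x axis of pad, either way round below 0.06 rad and value of joint plunger above 0.0015 m and value of joint lock above 0.0045 m), for 0.1 s.
At the end, for the whole second after the job is handed in: The stand stands upright (within 0.03 rad), on the bench and at rest, its base within 2 mm of the edge of the housing's foot, square to it within 0.06 rad and within 15 mm sideways of the pad's middle; the dial's plunger is pressed in by more than 1.5 mm; the magnet button is more than 4.5 mm down (all of step 2 and angle between stand's own z axis and vertical below 0.03 rad and height (world z) of stand below 0.003 m and linear speed of stand below 0.01 m/s); the robot touches nothing.
It fails at once if the stand is tipped by more than 0.1 rad (angle between stand's own z axis and vertical above 0.1 rad).
It fails at once if the stand is lifted off the bench by more than 8 mm (height (world z) of stand above 0.008 m).
It fails at once if the stand is pushed against the housing with more than 10 N (contact force between stand and housing above 10 N).
It fails at once if another thing on the bench is moved by more than 20 mm (distance of any of spray_can, oil_bottle, ring_gauge, plug_gauge, bearing_cap, v_block, pen from where it was at the start of the episode above 0.02 m).
It also fails if it takes over 67 s, if anything falls off the work surface, if the arm or the gripper's body presses on something with over 40 N, if the wrist force passes 120 N, or if a joint passes its speed limit or range.

### The arm

A 6-joint arm with a two-finger parallel gripper is mounted at the origin on the work surface. World frame = base frame: x ahead of the robot, y to its left, z up, the work surface at z = 0. Lengths are in m, angles in rad, forces in N, time in s.
With the tool pointing down it reaches from about 0.35 to 0.975 m from the base axis. Payload 7.1 kg.
Tool frame: the origin (TCP) lies at the centre of the arm's flange, where the gripper is bolted on; the fingertips stand 182 mm ahead of it and the grasp point (between the pads) lies 163 mm ahead of it (env.finger_overhang is the distance from the TCP to the fingertips, in m); z points along the fingers, y is the line along which they close (so a half turn about z gives the same grasp; the last joint's range is limited). The gripper opens to 88 mm and grips with 3 to 60 N. Pads are 20 mm wide; open, the fingers measure 115 mm over their backs; the gripper's body (75 mm by 178 mm) begins 61 mm behind the grasp point.
Start: joints at [-1.136, 0.423, 1.63, -0, 1.089, -0.019], TCP at [0.274, -0.562, 0.405] pointing down, gripper open.
Joint ranges: [-3, 3], [-0.9, 2.11], [0.09, 2.58], [-1.31, 4.45], [0.11, 2.69], [-2.54, 2.54]. Speed limits (rad/s): [2.39, 2.39, 3.01, 3.14, 3.14, 3.14].

### API

Orientations are given as a unit quaternion [w, x, y, z].
In Python, from bench import env gives the robot as it stands.
- The arm moves only by the shell command python3 -m jog 'ROWS' [FORCE]. ROWS is JSON, a list of rows, each a list of 7 numbers: the shift along the tool's x, y, z scaled (see below), then the turn, a rotation vector about the tool's x, y, z scaled (see below), then the opening, from -1 (shut) to 1 (fully open). A call has 1 to 12 rows; each row shifts and turns the commanded pose from where the row before left it, along the tool's axes as they then stand; what a row does not reach is not made up. The controller multiplies each number of a shift by 0.2 m and each number of a turn by 0.5 rad. A row lasts 1/8 s, in which the tool goes at most 62.5 mm and 10.7 degrees, less where a joint would pass 70% of its speed; a pose out of reach is approached as far as the arm can. A call with a number of a shift or a turn outside -1 to 1 is refused whole. A call with a gripper value outside its range is refused whole. The fingers move at their own pace and stop on an object; FORCE is the grip in N (left out, the last holds). Time passes only in rows, so rows that do not move let the fingers close. It gives the time, the measured TCP pose, the force, the opening and the grip force at its end, in the units of the state.
- env.observe(): the state, without advancing time (a new reading comes with each control period).
- env.get_image(name): name is "scene" or "top"; returns the picture (420x560x3 uint8, blue, green, red); there is no depth.
- env.calibration(name): a dict with "fx", "fy", "cx", "cy" (pixels), "eye" and "attitude" of the camera in the world. Camera axes: x right, y down, z forward; pixel columns grow to the right and rows downward; lengths in m; the calibration is good to about 2 mm. A picture is of the moment at which its call begins. calibration takes no time and is no camera call.
- env.sign_off(): hands the job in; it is judged then, once.
The state is a dict: "clock": time; "joints": joint angles; "dq": joint speeds; "effort": joint torques, N m; "tool_pos": TCP position; "orientation": TCP orientation; "ft_force": force on the tool from outside, world axes, zero at the start; "ft_torque": the same for the moment, N m; "gripper_width": finger opening in m; "finger_force": force on a finger pad.
Only numpy, scipy, OpenCV 4.12 (cv2) and the standard library are available. Lean on these libraries where they do the work, as an engineer would, in place of code of your own. Each camera call takes 0.05 s, during which the arm holds its last target. There are 200 camera calls.

## Working session

There is one attempt and no reset: what is moved stays moved. The work goes in short steps, Python scripts to look and compute and a shell command to move; the robot and the scene stay as the last step left them, time stands still between calls to the robot, and variables do not carry over. Pictures are saved under pics/ and viewed, at most 10 in all, crops included, and the job is handed in when it is done.

```bash
ls; mkdir -p pics; python3 - <<'E'
from bench import env
import cv2
for n in("scene","top"):
    cv2.imwrite(f"pics/{n}0.png",env.get_image(n)); print(n,env.calibration(n))
print(env.observe())
E
```

```text
pics
scene {'fx': 389.3692063060106, 'fy': 389.3692063060106, 'cx': 281.82784252869783, 'cy': 211.40237922243253, 'eye': array([1.2399788 , 0.37884698, 0.95070671]), 'attitude': array([-0.17377023,  0.43981225,  0.81908961, -0.32474806])}
top {'fx': 401.5074584599347, 'fy': 401.5074584599347, 'cx': 275.0613483929772, 'cy': 205.6416722277724, 'eye': array([ 0.44665246, -0.04913769,  1.06404314]), 'attitude': array([-0.04230584,  0.70859457, -0.70180254,  0.05980921])}
{'clock': 0.1, 'joints': array([-1.13601523e+00,  4.23749348e-01,  1.63061820e+00, -1.01401454e-05,
        1.08861172e+00, -1.89938193e-02]), 'dq': array([-1.11214579e-04,  2.81980985e-05, -2.44999443e-03,  1.49394272e-03,
        4.29035157e-04, -6.74807037e-04]), 'effort': array([-3.35112254e-04, -5.45615137e+01, -2.74325484e+01,  6.45721285e-02,
        1.87938527e-02, -4.16920011e-05]), 'tool_pos': array([ 0.27389227, -0.56150151,  0.40398686]), 'orientation': array([-6.77450490e-04,  9.74370503e-01,  2.24948089e-01, -1.47491528e-04]), 'ft_force': array([-0.13665977,  1.30686502, -0.19282366]), 'ft_torque': array([-0.01695318,  0.0285679 ,  0.02206339]), 'finger_force': 0.0, 'gripper_width': 0.08764233865475206}
```

View pics/top0.png

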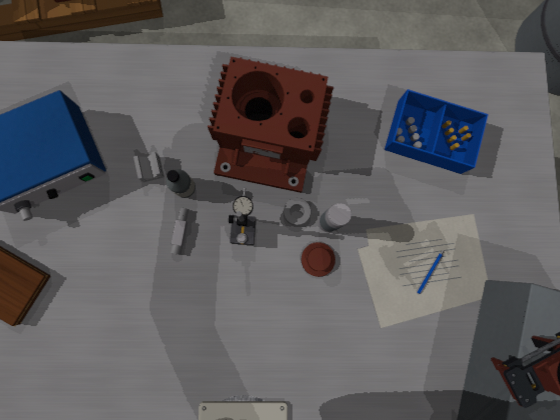

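View pics/scene0.png

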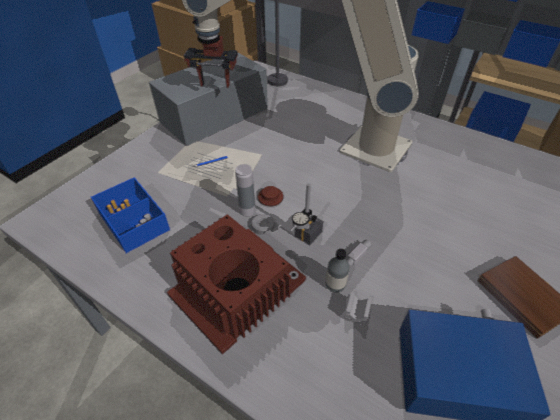

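The top view shows the stand at about (243,228) px, its dial at (243,206), and the housing foot edge running from (216,175) to (304,188). The ring gauge is at (297,213), the can at (336,217), the oil bottle at (180,183) and the plug gauge at (179,230). I'll enlarge this area.

```bash
cat > h.py <<'E'
import numpy as np
from scipy.spatial.transform import Rotation as R
from bench import env
def rot(q): return R.from_quat([q[1],q[2],q[3],q[0]])
def cast(name,uv,z):
    c=env.calibration(name); uv=np.atleast_2d(np.array(uv,float))
    d=np.c_[(uv[:,0]-c['cx'])/c['fx'],(uv[:,1]-c['cy'])/c['fy'],np.ones(len(uv))]
    d=rot(c['attitude']).apply(d); e=np.array(c['eye'])
    return e+d*((z-e[2])/d[:,2])[:,None]
def proj(name,p):
    c=env.calibration(name); q=rot(c['attitude']).inv().apply(np.atleast_2d(p)-c['eye'])
    return np.c_[c['cx']+c['fx']*q[:,0]/q[:,2],c['cy']+c['fy']*q[:,1]/q[:,2]]
E
python3 - <<'E'
from h import *
import cv2
im=cv2.imread('pics/top0.png')[135:265,160:330]
im=np.clip(im.astype(float)*1.6,0,255).astype('uint8')
cv2.imwrite('pics/crop0.png',cv2.resize(im,None,fx=4.5,fy=4.5,interpolation=cv2.INTER_CUBIC))
im=cv2.imread('pics/scene0.png')[175:265,230:380]
im=np.clip(im.astype(float)*1.6,0,255).astype('uint8')
cv2.imwrite('pics/crop1.png',cv2.resize(im,None,fx=5,fy=5,interpolation=cv2.INTER_CUBIC))
E
```

```text
(no output)
```

View pics/crop0.png

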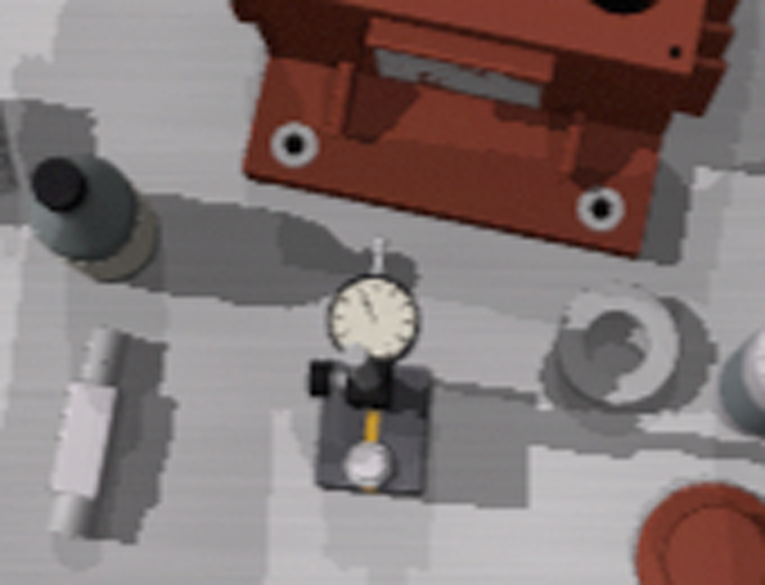

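View pics/crop1.png

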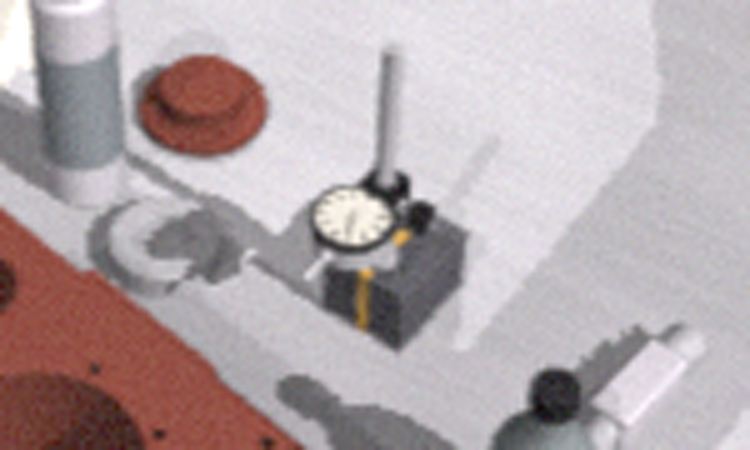

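The top crop shows the foot's front edge from (245,175) to (640,255), the pad face between (372,48) and (553,80), the dial at (374,318), the button at (369,465) and the base top from (318,487) to (428,495). The stand is turned relative to the housing and offset to its left. The scene crop agrees.

```bash
python3 - <<'E'
from h import *
f=lambda *p: np.array(p,float)/4.5+[160,135]
pr=lambda n,v: print(n,np.round(v,4).tolist())
F=cast('top',f((247,173),(640,249)),.022); pr('foot',F); print(np.linalg.norm(F[1,:2]-F[0,:2]))
d=(F[0]-F[1])[:2]; yaw=np.arctan2(-d[0],d[1]); print('housing yaw',yaw)
P=cast('top',f((384,78),(541,106)),.085); pr('pad bottom',P); print(np.linalg.norm(P[1]-P[0]))
S=cast('top',f((318,487),(426,494),(436,370)),.055); pr('base rl,rr,fr',S); print(np.linalg.norm(S[1]-S[0]),np.linalg.norm(S[2]-S[1]))
D=cast('top',f((374,318)),.121); L=cast('top',f((369,463)),.064); T=cast('top',f((379,242)),.110)
pr('dial',D);pr('lock',L);pr('tip',T)
v=(D-L)[0,:2]; print('stand yaw',np.arctan2(v[1],v[0]),np.hypot(*v)); v=(T-L)[0,:2]; print(np.arctan2(v[1],v[0]),np.hypot(*v))
# scene checks
g=lambda *p: np.array(p,float)/5+[230,175]
D2=cast('scene',g((353,216)),.121); pr('dial scene',D2)
pr('base scene fl,fr',cast('scene',g((398,350)),0))
for n,uv,z in(('can top',(340,212),.185),('ring',(297,213),.022),('plug',(179,230),.028),('bottle',(173,177),.150),('cap',(319,259),.028)): pr(n,cast('top',[uv],z))
E
```

```text
foot [[0.6827, 0.0854, 0.022], [0.6402, -0.1459, 0.022]]
0.23516869470795848
housing yaw -0.18169782908667934
pad bottom [[0.7236, 0.0028, 0.085], [0.7088, -0.0849, 0.085]]
0.08890204455055116
base rl,rr,fr [[0.4975, 0.0366, 0.055], [0.4942, -0.0233, 0.055], [0.5636, -0.0279, 0.055]]
0.060073919074210294 0.06957193233043985
dial [[0.5831, 0.0037, 0.121]]
lock [[0.5105, 0.0081, 0.064]]
tip [[0.6259, 0.0024, 0.11]]
stand yaw -0.060420229202575566 0.07276720745951663
-0.04901135309651927 0.11555213704293003
dial scene [[0.5831, 0.007, 0.121]]
base scene fl,fr [[0.5675, 0.0349, 0.0]]
can top [[0.5621, -0.2146, 0.185]]
ring [[0.5797, -0.1321, 0.022]]
plug [[0.5315, 0.1722, 0.028]]
bottle [[0.644, 0.1651, 0.15]]
cap [[0.4606, -0.1881, 0.028]]
```

```bash
cat >> h.py <<'E'
def pose():
    o=env.observe(); return np.array(o['tool_pos']),rot(o['orientation']),o
def target_R(yaw,tilt):  # tool x along yaw, z down, tips leaning forward by tilt
    return R.from_euler('z',yaw)*R.from_euler('y',-tilt)*R.from_matrix([[1,0,0],[0,-1,0],[0,0,-1]])
def plan(tip,yaw,tilt):
    """turn first (tool rotvec/0.5), then shift in the turned tool axes (/0.2)"""
    p,Rc,o=pose(); Rt=target_R(yaw,tilt)
    turn=(Rc.inv()*Rt).as_rotvec()/.5
    tcp=np.array(tip)-Rt.apply([0,0,env.finger_overhang])
    sh=Rt.inv().apply(tcp-p)/.2
    print('clock',round(o['clock'],2),'turn',turn.round(3),'then shift',sh.round(3),'tcp',tcp.round(3))
def tipnow():
    p,Rc,o=pose(); x=Rc.apply([1,0,0]); z=Rc.apply([0,0,1])
    print('clock',round(o['clock'],2),'tip',(p+Rc.apply([0,0,env.finger_overhang])).round(4),'yaw',round(np.arctan2(x[1],x[0]),4),'tilt',round(np.arctan2(np.hypot(*z[:2]),-z[2]),4),'F',np.array(o['ft_force']).round(2),'w',round(o['gripper_width'],4))
E
python3 - <<'E'
from h import *
tipnow(); plan((0.467,0.010,0.22),-0.06,0.15)
E
```

```text
clock 0.1 tip [ 0.2738 -0.5613  0.222 ] yaw 0.4538 tilt 0.0014 F [-0.14  1.31 -0.19] w 0.0876
clock 0.1 turn [-0.08   0.294  1.025] then shift [ 0.646 -2.91   0.118] tcp [0.44  0.012 0.4  ]
```

```bash
python3 -m jog '[[0,0,0,-0.02,0.0735,0.256,-0.32],[0,0,0,-0.02,0.0735,0.256,-0.32],[0,0,0,-0.02,0.0735,0.256,-0.32],[0,0,0,-0.02,0.0735,0.256,-0.32]]' && python3 -m jog '[[0.05,-0.24,0.01,0,0,0,-0.32],[0.05,-0.24,0.01,0,0,0,-0.32],[0.05,-0.24,0.01,0,0,0,-0.32],[0.05,-0.24,0.01,0,0,0,-0.32],[0.05,-0.24,0.01,0,0,0,-0.32],[0.05,-0.24,0.01,0,0,0,-0.32],[0.05,-0.24,0.01,0,0,0,-0.32],[0.05,-0.24,0.01,0,0,0,-0.32],[0.05,-0.24,0.01,0,0,0,-0.32],[0.05,-0.24,0.01,0,0,0,-0.32],[0.05,-0.24,0.01,0,0,0,-0.32],[0,0,0,0,0,0,-0.32]]'; python3 - <<'E'
from h import *
tipnow(); plan((0.467,0.010,0.015),-0.06,0.15)
E
```

```text
clock: 0.6
tool_pos: [0.2739, -0.5616, 0.4042]
orientation: [0.002, 0.997, -0.032, 0.076]
ft_force: [-0.1, -0.2, -0.8]
gripper_width: 0.0512
finger_force: 0.0
clock: 2.1
tool_pos: [0.4175, -0.0388, 0.3986]
orientation: [0.003, 0.997, -0.027, 0.075]
ft_force: [-1.0, -0.9, 0.4]
gripper_width: 0.0297
finger_force: 0.0
clock 2.1 tip [ 0.4447 -0.0405  0.2187] yaw -0.0539 tilt 0.1505 F [-0.96 -0.93  0.45] w 0.0297
clock 2.1 turn [ 0.001 -0.001  0.012] then shift [-0.057 -0.258  1.021] tcp [0.44  0.012 0.195]
```

```bash
python3 -m jog '[[-0.1,-0.258,0,0,0,0.012,-0.32],[0,0,0.2,0,0,0,-0.32],[0,0,0.2,0,0,0,-0.32],[0,0,0.2,0,0,0,-0.32],[0,0,0.2,0,0,0,-0.32],[0,0,0.15,0,0,0,-0.32],[0,0,0.07,0,0,0,-0.32],[0,0,0,0,0,0,-0.32]]'; python3 - <<'E'
from h import *; import cv2
tipnow()
im=env.get_image('scene'); 
a=cv2.resize(im[130:290,200:420],None,fx=3.6,fy=3.6,interpolation=cv2.INTER_CUBIC)
cv2.imwrite('pics/s1.png',np.clip(a*1.4,0,255).astype('uint8'))
E
```

```text
clock: 3.1
tool_pos: [0.4309, 0.0087, 0.1935]
orientation: [0.003, 0.997, -0.033, 0.074]
ft_force: [-0.3, 1.2, 0.8]
gripper_width: 0.0297
finger_force: 0.0
clock 3.1 tip [0.4578 0.0068 0.0135] yaw -0.0659 tilt 0.149 F [-0.26  1.15  0.81] w 0.0297
```

View pics/s1.png

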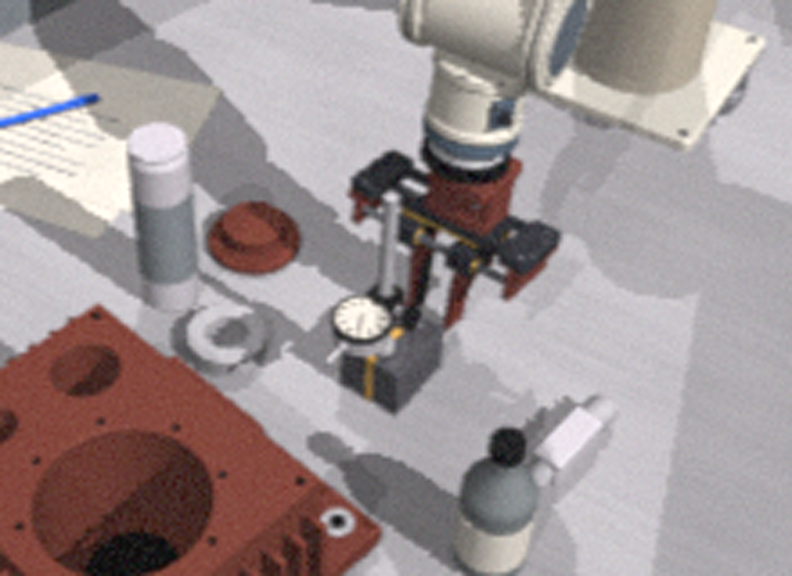

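The fingers stand just behind the base, clear of the column, with the tips at (415–460, 320). Now I approach contact.

```bash
python3 -m jog '[[0.05,-0.015,0.0075,0,0,0,-0.32],[0.05,0,0.0075,0,0,0,-0.32],[0.02,0,0.003,0,0,0,-0.32],[0.01,0,0.0015,0,0,0,-0.32],[0.01,0,0.0015,0,0,0,-0.32],[0,0,0,0,0,0,-0.32]]'; python3 -c "
from h import *; tipnow()"; python3 -m jog '[[0.01,0,0.0015,0,0,0,-0.32],[0.01,0,0.0015,0,0,0,-0.32],[0.01,0,0.0015,0,0,0,-0.32],[0,0,0,0,0,0,-0.32]]'; python3 -c "
from h import *; tipnow()"
```

```text
clock: 3.9
tool_pos: [0.4594, 0.0104, 0.194]
orientation: [0.003, 0.997, -0.033, 0.075]
ft_force: [0.6, -0.5, -0.2]
gripper_width: 0.0301
finger_force: 0.0
clock 3.9 tip [0.4866 0.0086 0.014 ] yaw -0.0652 tilt 0.1504 F [ 0.65 -0.5  -0.23] w 0.0301
clock: 4.4
tool_pos: [0.4657, 0.01, 0.1939]
orientation: [0.003, 0.997, -0.032, 0.075]
ft_force: [-2.1, -0.2, -1.9]
gripper_width: 0.03
finger_force: 1.1
clock 4.4 tip [0.4929 0.0082 0.0139] yaw -0.0652 tilt 0.1507 F [-2.07 -0.21 -1.87] w 0.03
```

```bash
cat >> h.py <<'E'
HY=-0.178
def H(p): c,s=np.cos(HY),np.sin(HY); return np.array([c*p[0]+s*p[1],-s*p[0]+c*p[1]])
def W(x,y): c,s=np.cos(HY),np.sin(HY); return np.array([c*x-s*y,s*x+c*y])
def twist(tip,yaw,tilt,n):
    p,Rc,o=pose(); Rt=target_R(yaw,tilt); dr=(Rc.inv()*Rt).as_rotvec()
    tcp=np.array(tip)-Rt.apply([0,0,env.finger_overhang]); Rm=Rc*R.from_rotvec(dr/2)
    print('per row shift',(Rm.inv().apply(tcp-p)/.2/n).round(4),'turn',(dr/.5/n).round(4))
E
python3 - <<'E'
from h import *
tipnow(); print(H((.493,.0082)))
t=W(.525,.092); twist((*t,.014),-0.178,.15,10)
E
```

```text
clock 4.4 tip [0.4929 0.0082 0.0139] yaw -0.0652 tilt 0.1507 F [-2.07 -0.21 -1.87] w 0.03
[0.48375859 0.09536177]
per row shift [0.0204 0.0013 0.003 ] turn [-0.0033 -0.0002  0.0223]
```

```bash
python3 -m jog '[[0.02,0.001,0.003,-0.003,0,0.022,-0.32],[0.02,0.001,0.003,-0.003,0,0.022,-0.32],[0.02,0.001,0.003,-0.003,0,0.022,-0.32],[0.02,0.001,0.003,-0.003,0,0.022,-0.32],[0.02,0.001,0.003,-0.003,0,0.022,-0.32],[0.02,0.001,0.003,-0.003,0,0.022,-0.32],[0.02,0.001,0.003,-0.003,0,0.022,-0.32],[0.02,0.001,0.003,-0.003,0,0.022,-0.32],[0.02,0.001,0.003,-0.003,0,0.022,-0.32],[0.02,0.001,0.003,-0.003,0,0.022,-0.32],[0,0,0,0,0,0,-0.32]]'; python3 - <<'E'
from h import *; import cv2
tipnow(); p,Rc,o=pose(); print(H((p+Rc.apply([0,0,.182]))[:2]))
im=env.get_image('top'); cv2.imwrite('pics/top2raw.png',im)
a=cv2.resize(im[130:260,180:330],None,fx=4.5,fy=4.5,interpolation=cv2.INTER_CUBIC)
cv2.imwrite('pics/top2.png',np.clip(a*1.5,0,255).astype('uint8'))
E
```

```text
clock: 5.78
tool_pos: [0.5061, 0.0033, 0.1943]
orientation: [0.006, 0.993, -0.088, 0.076]
ft_force: [-1.1, 0.3, -0.3]
gripper_width: 0.0298
finger_force: 0.4
clock 5.78 tip [ 0.5333 -0.0013  0.0144] yaw -0.1768 tilt 0.152 F [-1.07  0.33 -0.26] w 0.0298
[0.52507954 0.09317296]
```

View pics/top2.png

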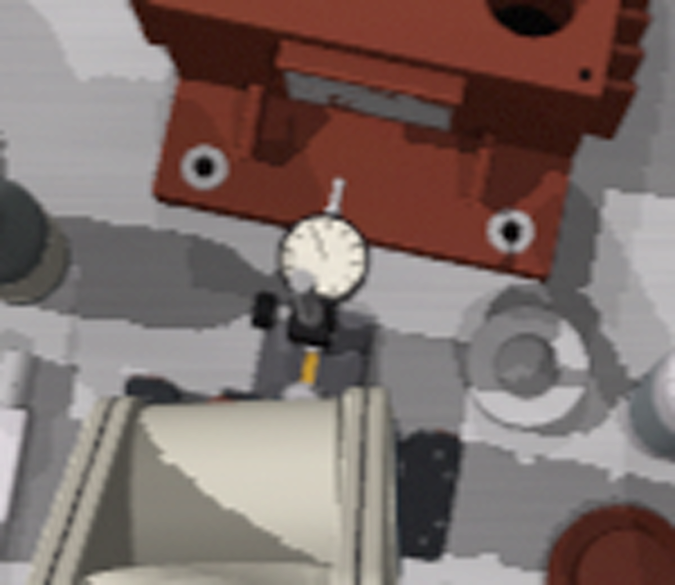

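The stand has turned almost square. The dial is at (324,257) and the plunger tip at (338,183) in the crop. Next I measure them.

```bash
python3 - <<'E'
from h import *; import cv2
f=lambda *p: np.array(p,float)/4.5+[180,130]
im=cv2.imread('pics/top2raw.png').astype(int); b,g,r=im[...,0],im[...,1],im[...,2]
m=((r>110)&(g>105)&(b>80)&(r-b>12)).astype('uint8'); m[:, :235]=0; m[:,270:]=0; m[:170]=0; m[:,:][205:]=0
n,l,s,c=cv2.connectedComponentsWithStats(m); i=1+s[1:,4].argmax(); print('dial px',c[i],s[i,4])
D=cast('top',[c[i]],.121)[0]; D1=cast('top',f((324,257)),.121)[0]; T=cast('top',f((338,183)),.11)[0]
B=cast('top',f((258,390),(268,318),(378,323),(366,390)),.055)
for k,v in dict(D=D,Dhand=D1,T=T).items(): print(k,v.round(4),H(v[:2]).round(4))
for v in B: print(H(v[:2]).round(4))
P=cast('top',f((286,72),(292,98),(448,126),(462,105)),.085); print([H(v[:2]).round(4) for v in P])
F=cast('top',f((155,193),(548,270)),.022); print([H(v[:2]).round(4) for v in F])
v=(T-D1); print('yaw',np.arctan2(v[1],v[0]))
E
```

```text
dial px [252.61666667 185.9       ] 120
D [ 0.6311 -0.018   0.121 ] [0.6243 0.094 ]
Dhand [ 0.6281 -0.0166  0.121 ] [0.6211 0.0949]
T [ 0.671  -0.0231  0.11  ] [0.6645 0.096 ]
[0.5517 0.121 ]
[0.5929 0.1236]
[0.6018 0.0621]
[0.5631 0.0616]
[array([0.7269, 0.1384]), array([0.7129, 0.1322]), array([0.7137, 0.0438]), array([0.7271, 0.0384])]
[array([0.658 , 0.2064]), array([ 0.6566, -0.0289])]
yaw -0.15093083258776982
```

```bash
python3 - <<'E'
from h import *
t=W(.567,.089); twist((*t,.014),-0.178,.15,12)
E
```

```text
per row shift [0.0174 0.0016 0.0028] turn [-0.0003 -0.0004  0.0002]
```

```bash
python3 -m jog '[[0.0175,0.0016,0.0027,0,0,0,-0.32],[0.0175,0.0016,0.0027,0,0,0,-0.32],[0.0175,0.0016,0.0027,0,0,0,-0.32],[0.0175,0.0016,0.0027,0,0,0,-0.32],[0.0175,0.0016,0.0027,0,0,0,-0.32],[0.0175,0.0016,0.0027,0,0,0,-0.32],[0.0175,0.0016,0.0027,0,0,0,-0.32],[0.0175,0.0016,0.0027,0,0,0,-0.32],[0.0175,0.0016,0.0027,0,0,0,-0.32],[0.0175,0.0016,0.0027,0,0,0,-0.32],[0.0175,0.0016,0.0027,0,0,0,-0.32]]'; python3 - <<'E'
from h import *; import cv2
tipnow(); p,Rc,o=pose(); print(H((p+Rc.apply([0,0,.182]))[:2]))
im=env.get_image('top'); cv2.imwrite('pics/top3raw.png',im)
a=cv2.resize(im[130:260,180:330],None,fx=4.5,fy=4.5,interpolation=cv2.INTER_CUBIC)
cv2.imwrite('pics/top3.png',np.clip(a*1.5,0,255).astype('uint8'))
E
```

```text
clock: 7.2
tool_pos: [0.5434, -0.0069, 0.194]
orientation: [0.006, 0.993, -0.088, 0.075]
ft_force: [-4.4, 1.1, 3.3]
gripper_width: 0.0303
finger_force: 2.3
clock 7.2 tip [ 0.5704 -0.0115  0.014 ] yaw -0.1764 tilt 0.1507 F [-4.38  1.07  3.3 ] w 0.0303
[0.5633831  0.08966352]
```

View pics/top3.png

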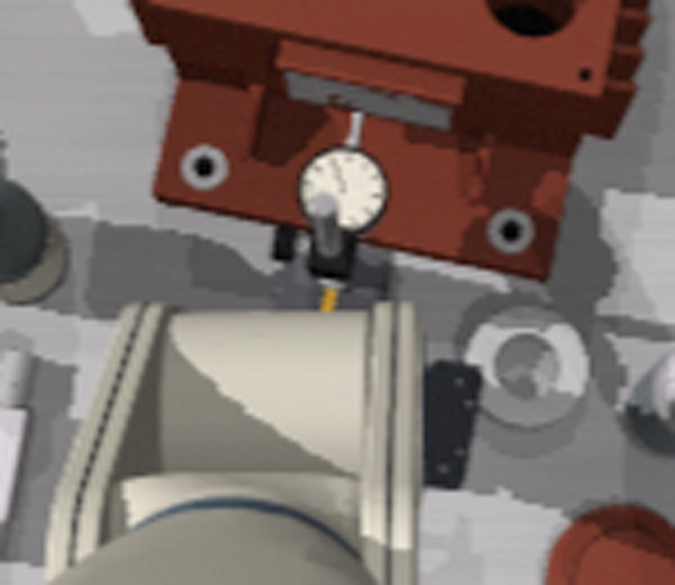

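```bash
cat > chk.py <<'E'
from h import *; import sys
p,Rc,o=pose(); f=np.array(o['ft_force']); x=[np.cos(HY),np.sin(HY)]
t=H((p+Rc.apply([0,0,.182]))[:2]); push=-f[:2]@x
print('  tip_h',t.round(4),'push',round(push,2),'fz',round(f[2],2),'finger',round(o['finger_force'],2))
sys.exit(push>float(sys.argv[1]))
E
python3 - <<'E'
from h import *
f=lambda *p: np.array(p,float)/4.5+[180,130]
D=cast('top',f((343,190)),.121)[0]; T=cast('top',f((358,117)),.11)[0]; print(H(D[:2]),H(T[:2]))
v=T-D; print(np.arctan2(v[1],v[0]))
E
for i in 1; do python3 -m jog '[[0.005,0,0.0008,0,0,0,-0.32],[0.005,0,0.0008,0,0,0,-0.32]]' >/dev/null; python3 chk.py 6.5 && python3 -m jog '[[0.005,0,0.0008,0,0,0,-0.32],[0.005,0,0.0008,0,0,0,-0.32]]'>/dev/null; python3 chk.py 6.5 && python3 -m jog '[[0.005,0,0.0008,0,0,0,-0.32],[0.005,0,0.0008,0,0,0,-0.32]]'>/dev/null; python3 chk.py 6.5; done
```

```text
[0.65873023 0.09194426] [0.70253156 0.09242833]
-0.16694900514553287
  tip_h [0.565  0.0896] push 3.84 fz 3.06 finger 2.26
  tip_h [0.565  0.0896] push 3.84 fz 3.06 finger 2.26
  tip_h [0.565  0.0896] push 3.84 fz 3.06 finger 2.26False
False
False
```

```bash
sed -i 's/sys.exit(\(.*\))$/sys.exit(int(\1))/' chk.py
python3 -m jog '[[0.005,0,0.0008,0,0,0,-0.32],[0.005,0,0.0008,0,0,0,-0.32]]' >/dev/null; python3 chk.py 6 && python3 -m jog '[[0.005,0,0.0008,0,0,0,-0.32],[0.005,0,0.0008,0,0,0,-0.32]]'>/dev/null && python3 chk.py 6 && python3 -m jog '[[0.004,0,0.0006,0,0,0,-0.32],[0.004,0,0.0006,0,0,0,-0.32]]'>/dev/null && python3 chk.py 6 && python3 -m jog '[[0.004,0,0.0006,0,0,0,-0.32],[0.004,0,0.0006,0,0,0,-0.32]]'>/dev/null && python3 chk.py 6 && python3 -m jog '[[0.004,0,0.0006,0,0,0,-0.32],[0.004,0,0.0006,0,0,0,-0.32]]'>/dev/null && python3 chk.py 6
```

```text
tip_h [0.5672 0.0897] push 4.0 fz 1.49 finger 2.12
  tip_h [0.5693 0.0897] push 4.36 fz 1.26 finger 2.12
  tip_h [0.5708 0.0897] push 4.49 fz 1.17 finger 2.3
  tip_h [0.5725 0.0897] push 4.24 fz 2.19 finger 2.27
  tip_h [0.5741 0.0897] push 5.31 fz 2.92 finger 2.55
```

```bash
python3 chk.py 9; python3 -m jog '[[0.002,0,0.0003,0,0,0,-0.32],[0.002,0,0.0003,0,0,0,-0.32]]' >/dev/null; python3 chk.py 6 && python3 -m jog '[[0.002,0,0.0003,0,0,0,-0.32],[0.002,0,0.0003,0,0,0,-0.32]]'>/dev/null && python3 chk.py 6 && python3 -m jog '[[0.002,0,0.0003,0,0,0,-0.32],[0.002,0,0.0003,0,0,0,-0.32]]'>/dev/null && python3 chk.py 6 && python3 -m jog '[[0.002,0,0.0003,0,0,0,-0.32],[0.002,0,0.0003,0,0,0,-0.32]]'>/dev/null && python3 chk.py 6 && python3 -m jog '[[0.002,0,0.0003,0,0,0,-0.32],[0.002,0,0.0003,0,0,0,-0.32]]'>/dev/null && python3 chk.py 6 && python3 -m jog '[[0.002,0,0.0003,0,0,0,-0.32],[0.002,0,0.0003,0,0,0,-0.32]]'>/dev/null && python3 chk.py 6 && python3 -m jog '[[0.002,0,0.0003,0,0,0,-0.32],[0.002,0,0.0003,0,0,0,-0.32]]'>/dev/null && python3 chk.py 6
```

```text
tip_h [0.5741 0.0897] push 5.31 fz 2.92 finger 2.55
  tip_h [0.5741 0.0897] push 7.66 fz 4.24 finger 3.68
```

```bash
python3 -m jog '[[0.001,0,0.00015,0,0,0,-0.32],[0,0,0,0,0,0,-0.32]]' >/dev/null; python3 chk.py 9;  python3 -m jog '[[0,0,0,0,0,0,-0.32]]' >/dev/null; python3 chk.py 9; python3 -m jog '[[0,0,0,0,0,0,-0.32]]' >/dev/null; python3 chk.py 9
```

```text
tip_h [0.5742 0.0896] push 6.47 fz 4.24 finger 3.64
  tip_h [0.5741 0.0897] push 7.26 fz 4.49 finger 3.63
  tip_h [0.5742 0.0896] push 7.18 fz 3.83 finger 3.63
```

```bash
python3 -m jog '[[0.002,0,0.0003,0,0,0,-0.32],[0,0,0,0,0,0,-0.32]]' >/dev/null; python3 chk.py 9;  python3 -m jog '[[0,0,0,0,0,0,-0.32]]' >/dev/null; python3 chk.py 9
```

```text
tip_h [0.5742 0.0896] push 8.18 fz 5.63 finger 4.11
  tip_h [0.5742 0.0896] push 8.16 fz 5.44 finger 4.1
```

```bash
python3 -m jog '[[0.0004,0,-0.003,0,0,0,-0.32],[0,0,0,0,0,0,-0.32]]' >/dev/null; python3 chk.py 9;  python3 -m jog '[[0.0004,0,-0.003,0,0,0,-0.32],[0,0,0,0,0,0,-0.32]]' >/dev/null; python3 chk.py 9
```

```text
tip_h [0.5742 0.0896] push 7.21 fz -0.52 finger 3.05
  tip_h [0.5741 0.0896] push 4.95 fz -2.42 finger 2.63
```

```bash
python3 -m jog '[[0.004,0,0.0026,0,0,0,-0.32],[0,0,0,0,0,0,-0.32]]' >/dev/null; python3 chk.py 9 && python3 -m jog '[[0.003,0,0.0005,0,0,0,-0.32],[0,0,0,0,0,0,-0.32]]' >/dev/null; python3 chk.py 9
```

```text
tip_h [0.5743 0.0896] push 7.64 fz 3.13 finger 4.4
  tip_h [0.5743 0.0896] push 10.07 fz 4.37 finger 5.35
```

```bash
python3 -m jog '[[-0.0015,0,-0.0005,0,0,0,-0.32],[0,0,0,0,0,0,-0.32]]' >/dev/null; python3 chk.py 12; python3 -m jog '[[0,0,0,0,0,0,-0.32],[0,0,0,0,0,0,-0.32],[0,0,0,0,0,0,-0.32],[0,0,0,0,0,0,-0.32],[0,0,0,0,0,0,-0.32],[0,0,0,0,0,0,-0.32],[0,0,0,0,0,0,-0.32],[0,0,0,0,0,0,-0.32],[0,0,0,0,0,0,-0.32],[0,0,0,0,0,0,-0.32]]' ; python3 chk.py 9
```

```text
tip_h [0.5743 0.0896] push 9.65 fz 2.64 finger 4.73
clock: 12.38
tool_pos: [0.555, -0.009, 0.1942]
orientation: [0.006, 0.993, -0.088, 0.073]
ft_force: [-10.0, 2.5, 2.9]
gripper_width: 0.0299
finger_force: 4.7
  tip_h [0.5743 0.0896] push 10.32 fz 2.91 finger 4.75
```

```bash
python3 -m jog '[[-0.003,0,-0.0005,0,0,0,-0.32],[-0.005,0,-0.0008,0,0,0,-0.32],[-0.01,0,-0.0015,0,0,0,-0.32],[-0.05,0,-0.0075,0,0,0,-0.32],[-0.1,0,-0.015,0,0,0,-0.32],[-0.05,0,-0.0075,0,0,0,-0.32],[0.03,0,-0.2,0,0,0,-1],[0.03,0,-0.2,0,0,0,-1],[0.03,0,-0.2,0,0,0,-1],[0,0,0,0,0,0,-1],[0,0,0,0,0,0,-1]]'; python3 - <<'E'
from h import *; import cv2
tipnow()
im=env.get_image('top'); cv2.imwrite('pics/top4raw.png',im)
im2=env.get_image('scene')
A=cv2.resize(im[130:230,200:300],(396,396),interpolation=cv2.INTER_CUBIC);B=cv2.resize(im2[170:290,220:340],(396,396),interpolation=cv2.INTER_CUBIC)
cv2.imwrite('pics/p4.png',np.clip(np.hstack([A,B])*1.5,0,255).astype('uint8'))
E
```

```text
clock: 13.75
tool_pos: [0.5126, -0.0016, 0.3159]
orientation: [0.006, 0.993, -0.088, 0.075]
ft_force: [-0.3, 0.1, 0.5]
gripper_width: 0.0007
finger_force: 0.0
clock 13.75 tip [ 0.5396 -0.0062  0.1359] yaw -0.1764 tilt 0.151 F [-0.35  0.15  0.45] w 0.0007
```

View pics/p4.png

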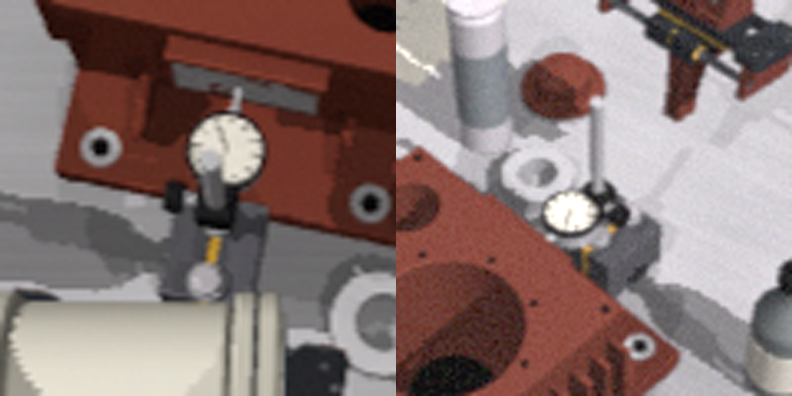

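The stand is upright with its base against the foot edge. The plunger tip touches the pad at (238,88), and the button is visible at (206,281) in the left crop.

```bash
python3 - <<'E'
from h import *
f=lambda *p: np.array(p,float)/3.96+[200,130]
L=cast('top',f((206,280)),.064)[0]; D=cast('top',f((226,149)),.121)[0]
print('lock',L,H(L[:2]),'dial',D,H(D[:2])); v=(D-L)[:2]; print('yaw',np.arctan2(v[1],v[0]),np.hypot(*v))
# button by geometry from push: tip .5743 + .008 +.013
t=W(.5945,.091); print(t)
b=H(L[:2]); 
tg=W(b[0]-.004,b[1]); plan((*tg,.085),-0.178,.15)
E
```

```text
lock [ 0.60425602 -0.01524896  0.064     ] [0.59740865 0.09198247] dial [ 0.67593303 -0.02801814  0.121     ] [0.67021407 0.09210629]
yaw -0.1762993113976682 0.07280552996026629
[ 0.60121937 -0.0157009 ]
clock 13.85 turn [-0.002  0.003  0.003] then shift [ 0.268 -0.014  0.293] tcp [ 0.574 -0.01   0.265]
```

```bash
python3 -m jog '[[0.09,-0.005,0,0,0,0,-1],[0.09,-0.005,0,0,0,0,-1],[0.088,-0.004,0,0,0,0,-1],[0,0,0,0,0,0,-1],[0,0,0.15,0,0,0,-1],[0,0,0.1,0,0,0,-1],[0,0,0.04,0,0,0,-1],[0,0,0,0,0,0,-1]]'; python3 - <<'E'
from h import *
tipnow(); p,Rc,o=pose(); print(H((p+Rc.apply([0,0,.182]))[:2]))
E
```

```text
clock: 14.85
tool_pos: [0.5738, -0.0096, 0.2661]
orientation: [0.006, 0.993, -0.088, 0.074]
ft_force: [0.5, 0.2, -0.1]
gripper_width: 0.0005
finger_force: 0.0
clock 14.85 tip [ 0.6004 -0.0142  0.0862] yaw -0.1764 tilt 0.1491 F [ 0.52  0.17 -0.15] w 0.0005
[0.59346311 0.09236148]
```

```bash
cat > chkz.py <<'E'
from h import *; import sys
p,Rc,o=pose(); f=np.array(o['ft_force']); t=p+Rc.apply([0,0,.182])
print('  tip_h',H(t[:2]).round(4),'z',t[2].round(4),'F',f.round(2)); sys.exit(int(f[2]>float(sys.argv[1])))
E
python3 -m jog '[[-0.0055,0,0.037,0,0,0,-1],[-0.0055,0,0.037,0,0,0,-1],[0,0,0,0,0,0,-1]]' >/dev/null; python3 chkz.py 3 && python3 -m jog '[[-0.0008,0,0.005,0,0,0,-1],[-0.0008,0,0.005,0,0,0,-1]]' >/dev/null && python3 chkz.py 9 && python3 -m jog '[[-0.0008,0,0.005,0,0,0,-1],[-0.0008,0,0.005,0,0,0,-1]]' >/dev/null && python3 chkz.py 9 && python3 -m jog '[[-0.0008,0,0.005,0,0,0,-1],[-0.0008,0,0.005,0,0,0,-1]]' >/dev/null && python3 chkz.py 9 && python3 -m jog '[[-0.0008,0,0.005,0,0,0,-1],[-0.0008,0,0.005,0,0,0,-1]]' >/dev/null && python3 chkz.py 9
```

```text
tip_h [0.5936 0.0924] z 0.0714 F [-1.43  0.96 -0.06]
  tip_h [0.5942 0.0925] z 0.07 F [-0.11 -0.43  0.12]
  tip_h [0.594  0.0924] z 0.0679 F [ 0.41  0.15 -0.55]
  tip_h [0.594  0.0925] z 0.0658 F [ 1.25  0.36 -0.07]
  tip_h [0.5941 0.0925] z 0.064 F [-0.81  0.24  4.2 ]
```

Contact is at about z 0.065. Next I press through the 6 mm.

```bash
python3 -m jog '[[-0.0008,0,0.005,0,0,0,-1],[-0.0008,0,0.005,0,0,0,-1]]' >/dev/null; python3 chkz.py 10 && python3 -m jog '[[-0.0008,0,0.005,0,0,0,-1],[-0.0008,0,0.005,0,0,0,-1]]' >/dev/null && python3 chkz.py 10 && python3 -m jog '[[-0.0008,0,0.005,0,0,0,-1],[-0.0008,0,0.005,0,0,0,-1]]' >/dev/null && python3 chkz.py 10 && python3 -m jog '[[-0.0008,0,0.005,0,0,0,-1],[-0.0008,0,0.005,0,0,0,-1]]' >/dev/null && python3 chkz.py 10 && python3 -m jog '[[-0.0008,0,0.005,0,0,0,-1],[0,0,0,0,0,0,-1]]' >/dev/null && python3 chkz.py 10
```

```text
tip_h [0.5941 0.0925] z 0.0619 F [-0.94 -0.51  4.28]
  tip_h [0.5941 0.0925] z 0.0597 F [-0.54  0.24  4.21]
  tip_h [0.5942 0.0925] z 0.0582 F [-5.61 -0.02 16.56]
```

The button has hit its stop after about 6 mm of travel. I lift off and check.

```bash
python3 -m jog '[[0.0008,0,-0.005,0,0,0,-1],[0.0015,0,-0.01,0,0,0,-1],[0.003,0,-0.03,0,0,0,-1],[0,0,-0.15,0,0,0,-1],[-0.2,0,-0.2,0,0,0,-1],[-0.25,0,-0.1,0,0,0,-1],[-0.25,0,0,0,0,0,-1],[-0.2,0,0,0,0,0,-1],[0,0,0,0,0,0,-1]]'; python3 - <<'E'
from h import *; import cv2
tipnow()
im=env.get_image('top'); im2=env.get_image('scene')
A=cv2.resize(im[130:230,200:300],(396,396),interpolation=cv2.INTER_CUBIC);B=cv2.resize(im2[170:290,220:340],(396,396),interpolation=cv2.INTER_CUBIC)
cv2.imwrite('pics/p5.png',np.clip(np.hstack([A,B])*1.5,0,255).astype('uint8'))
E
```

```text
clock: 18.1
tool_pos: [0.3823, 0.0242, 0.3083]
orientation: [0.006, 0.993, -0.087, 0.073]
ft_force: [0.5, 0.4, 0.3]
gripper_width: 0.0007
finger_force: 0.0
clock 18.1 tip [0.4086 0.0196 0.1283] yaw -0.1755 tilt 0.1475 F [0.48 0.36 0.3 ] w 0.0007
```

View pics/p5.png

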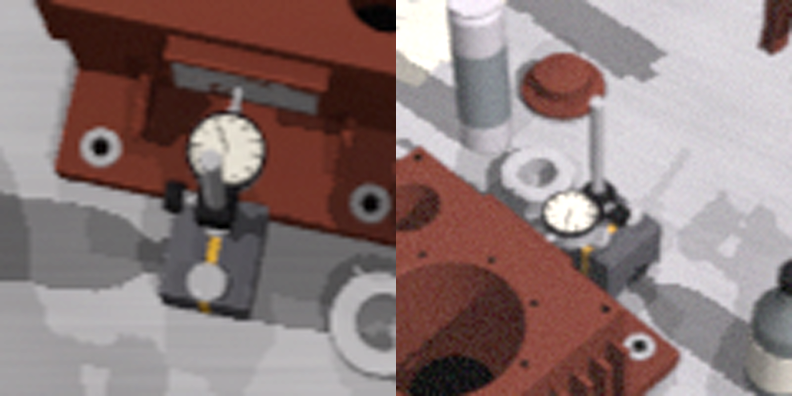

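The stand hasn't moved: the dial is still at (226,149) and the plunger at (238,88). The button at (207,281) is down, and the arm is clear.

```bash
python3 -c "
from bench import env
print(env.sign_off())"
```

```text
the job is handed in; nothing more can be done
None
```

I handed the job in at about 18 s, with no verdict returned: stand square against the foot about 4 mm off the pad's middle, plunger on the pad, total push about 9 to 10 N held over 1 s (on the foot itself an estimated 5 N or more after bench friction, not measured directly), magnet button fully down, nothing else seen to move.

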